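# Snug the canister lid and pack it

## Robot

A 7-joint arm with a two-finger parallel gripper is mounted at the origin on the work surface. World frame = base frame: x ahead of the robot, y to its left, z up, the work surface at z = 0. Lengths are in m, angles in rad, forces in N, time in s.
With the tool pointing down it reaches from about 0.4 to 0.85 m from the base axis. Payload 10.4 kg.
Tool frame: the origin (TCP) lies between the finger pads; the fingertips stand ahead of it and the grasp point (between the pads) lies 3 mm ahead of it (r.tips_ahead is the z of the fingertips in the tool frame, in m); z points along the fingers, y is the line along which they close (so a half turn about z gives the same grasp; the last joint's range is limited). The gripper opens to 87 mm and grips with 3 to 60 N. Pads are 19 mm wide; open, the fingers measure 117 mm over their backs; the gripper's body (75 mm by 190 mm) begins 51 mm behind the grasp point.
Start: joints at [-1.162, 0.332, -0.065, 1.46, 0.022, 1.35, -0.088], TCP at [0.262, 0.568, 0.245] pointing down, gripper open.
Joint ranges: [-2.6, 2.6], [-0.5, 2.12], [-1.47, 1.34], [0.16, 2.42], [-1.27, 4.41], [0.06, 2.06], [-2.6, 2.6]. Speed limits (rad/s): [2.22, 2.22, 2.79, 2.79, 3.14, 3.14, 3.14].

## Interface

Orientations are given as a unit quaternion [x, y, z, w].
In Python, from bench import telemetry, camera, get_calibration, r gives the robot as it stands.
- The arm moves only by the tool drive_tool, never from a script. Its argument "series" is one flat list of numbers, 7 for each row, row after row: the turn, a rotation vector about the tool's x, y, z in units of 5 degrees (1.0 is 5 degrees), then the shift along the tool's x, y, z in units of 40 mm (1.0 is 40 mm), then the opening, from -1 (shut) to 1 (fully open). A call has 1 to 10 rows; each row is the pose to reach, as a shift and turn from the pose commanded when the call began, along the tool's axes at that moment; what a row does not reach only later rows make up. A row lasts 1/12 s, in which the tool goes at most 41.7 mm and 7.16 degrees, less where a joint would pass 70% of its speed; a pose out of reach is approached as far as the arm can. A call with a gripper value outside its range is refused whole. The fingers move at their own pace and stop on an object; "grip_force" is the grip in N (left out, the last holds). Time passes only in rows, so rows that repeat a pose let the fingers close. It gives the time, the measured TCP pose, the force, the opening and the grip force at its end, in the units of the state.
- telemetry.read_state(): the state, without advancing time (a new reading comes with each control period).
- camera(name): name is "scene" or "top" or "wrist"; returns the picture (400x640x3 uint8, red, green, blue); there is no depth.
- get_calibration(name): a dict with "fovy" (degrees; the focal length in pixels is half the picture's height over the tangent of half this angle, whatever the lens; pixels are square), "cx", "cy" (the principal point, pixels), "dist" ([k1, k2, p1, p2, k3] as OpenCV has them; the pictures are not rectified), "xyz" and "rotation" of the camera in the world. Camera axes: x right, y up, looking along -z (the intrinsics and any distortion apply to the point x, -y, -z); pixel columns grow to the right and rows downward; lengths in m; the calibration is good to about 2 mm. A picture is of the moment at which its call begins: read the wrist's pose just before it. get_calibration takes no time and is no camera call; for the wrist camera it gives the pose at the moment of the call.
- r.close_job(): hands the job in; it is judged then, once.
The state is a dict: "time": time; "joint_positions": joint angles; "joint_vel": joint speeds; "joint_torque": joint torques, N m; "ee_pos": TCP position; "eef_rot": TCP orientation; "ft_force": force on the tool from outside, world axes, zero at the start; "torque": the same for the moment, N m; "width": finger opening in m; "grip_force": force on a finger pad.
Only numpy, scipy, OpenCV 4.12 (cv2) and the standard library are available. Lean on these libraries where they do the work, as an engineer would, in place of code of your own. Each camera call takes 0.05 s, during which the arm holds its last target. There are 200 camera calls.

## Task

The lid of the square canister in the wooden jig has been left loose: screw it down clockwise, with the canister still in the jig, until you feel it go snug, but do not overtighten it. Then lift the canister out, lower it gently (no dropping) into the one empty cell of the carton so that it stands upright on the pad there, and let go. Leave the two packed items and the other things on the bench where they are.

Things in the scene. Friction and masses are not known exactly. Their poses are not given: they have to be found in the camera images.
- jig: Plywood jig fixed to the bench: a block 97 mm square and 44 mm high with a square pocket 69 mm wide whose floor lies 10 mm above the bench. It keeps the canister from turning (about 0.04 rad of play). Origin: centre of the underside, on the bench; x and y along its sides.
- jar: White square canister, about 0.38 kg with lid, standing in the jig: body 66 mm square and 78 mm high, lid on top. Origin: centre of its underside; x and y along its sides, z up. It can be lifted straight up and carried by its lid.
- lid_top (a point): Centre of the top of the black round ribbed screw lid (56 mm across, 59 mm over the shallow ribs, side 28 mm high). With the lid loose it is 113 mm above the underside of the canister (its lower edge 7 mm above the shoulders of the body) and sinks 0.8 mm per radian of turning. It turns with the lid, its z points up.
- lid (a joint): How far the lid is screwed along its thread, rad: grows as it turns clockwise seen from above; starts at 0 to 0.9. It turns against a steady friction of 0.12 N m (less when read at a pause) up to 2.6, where the liner in the lid meets the rim; this value then stays, and joint liner takes up further turning.
- liner (a joint): How far the lid was turned on past where its liner meets the rim, rad; 0 until then. It takes 0.3 N m (friction) plus 1.2 N m per rad; the friction eases at a pause, so the torque reads up to 0.3 less then. Snug: 0.12 to 1.0; stop at 0.5 N m or so, turning or paused; past 1.0 (1.5 N m turning, 0.9 paused) is overtightened. Let go, it stays, or springs back to 0.25 if farther on.
- carton: Open cardboard carton fixed to the bench, 107 mm by 312 mm outside, 70 mm high, walls 4 mm, floor 4 mm, its long side along its y. Two dividers as high as the walls make three cells in a row along y, 99 mm by 98 mm each, centres at y = -0.101, 0 and 0.101 m. Its folded-out flaps lie against the outer sides. Origin: centre of the underside.
- pad: Pale square sheet, 86 mm square and 3 mm thick, fixed on the floor of the empty cell, at the middle of it. Origin: centre of its underside, 4 mm above the bench; its sides are parallel to the carton's. The canister must end standing on it, its underside 7 mm above the bench.
- bottle: Already packed: round white jar with a white cap, 60 mm across and 82 mm high, standing in another cell. Origin: centre of the underside.
- smallbox: Already packed: cardboard box 62 mm square and 80 mm high, standing in the third cell. Origin: centre of the underside.
- tape: Roll of packing tape lying flat on the bench beyond the work, 100 mm across, 48 mm high. Origin: centre of the underside.
- pouch_box: Flat cardboard box, 100 mm (along x) by 60 mm, 35 mm high, on the bench between the jig and the carton, nearer the robot. Origin: centre of the underside.
Things that resemble listed ones, but are neither listed nor needed, are in the scene too. What is shaped like the jar but red is not meant. Of the things that look like the pad, the larger one is meant.

How it is judged:
On the way, in this order (a step that is already met when the one before it is completed fails the run):
1. the lid is screwed snug while the canister stands in the jig (value of joint liner between 0.12 and 1 rad and value of joint lid above 2.5 rad and z of jar in the frame of jig below 0.02 m and horizontal distance between jar and jig below 0.01 m), for 0.2 s.
2. the canister stands on the pad in the empty cell (horizontal distance between jar and pad below 0.025 m and z of jar in the frame of pad below 0.008 m and angle between jar's own z axis and vertical below 0.1 rad), for 0.2 s.
At the end, for the whole second after the job is handed in: The canister stands upright (within 0.1 rad) and still on the pad in the formerly empty cell, its centre within 25 mm of the pad's and its underside within 8 mm of the pad's underside height, with its lid still snug (liner joint 0.12 to 1.0 rad, lid joint above 2.5) (all of step 2 and linear speed of jar below 0.02 m/s and value of joint liner between 0.12 and 1 rad and value of joint lid above 2.5 rad); the robot touches nothing.
It fails at once if the lid is overtightened (more than 1.0 rad past the rim) (value of joint liner above 1 rad).
It fails at once if the canister is dropped or slammed into the cell (faster than 0.4 m/s down in the cell) (horizontal distance between jar and pad below 0.04 m and z of jar in the frame of pad below 0.06 m and linear speed of jar above 0.4 m/s).
It fails at once if a packed item is shifted more than 25 mm or tipped (distance of any of bottle, smallbox from where it was at the start of the episode above 0.025 m or angle between any of bottle, smallbox's own z axis and vertical above 0.3 rad).
It fails at once if the tape or the flat box is shifted more than 30 mm (distance of any of tape, pouch_box from where it was at the start of the episode above 0.03 m).
It also fails if it takes over 67 s, if anything falls off the work surface, if the arm or the gripper's body presses on something with over 40 N, if the wrist force passes 120 N, or if a joint passes its speed limit or range.

## Working session

There is one attempt and no reset: what is moved stays moved. The work goes in short steps, Python scripts to look and compute and a tool call to move; the robot and the scene stay as the last step left them, time stands still between calls to the robot, and variables do not carry over. Pictures are saved under pics/ and viewed, at most 10 in all, crops included, and the job is handed in when it is done.

Besides the shell and the picture viewer there is one more tool, called as name(argument=value, ...) on one line, values as JSON. drive_tool: Moves the arm, as the interface text tells. Its arguments: {"type":"object","properties":{"series":{"type":"array"},"grip_force":{"type":"number"}},"required":["series"]}

```bash
mkdir -p pics; ls; python3 - <<'E'
from bench import telemetry,camera,get_calibration,r
import cv2
for n in ["scene","top"]:
    cv2.imwrite(f"pics/{n}0.png",camera(n)[:,:,::-1]); print(n,get_calibration(n))
s=telemetry.read_state();print(s, r.tips_ahead)
E
```

```text
pics
scene {'fovy': 53.96669246670925, 'cx': 320.54077099337667, 'cy': 202.63383362964197, 'dist': array([-0.09687926,  0.        ,  0.        ,  0.        ,  0.        ]), 'xyz': array([0.9898696 , 0.25144062, 0.71370692]), 'rotation': array([0.16829395, 0.27126941, 0.81906154, 0.47668465])}
top {'fovy': 46.141591905895424, 'cx': 321.19133013540096, 'cy': 207.94829523962386, 'dist': array([-0.07005675,  0.        ,  0.        ,  0.        ,  0.        ]), 'xyz': array([ 0.32479286, -0.00235288,  1.3442565 ]), 'rotation': array([ 0.06996238, -0.0666681 , -0.69475101,  0.71272832])}
{'time': 0.1, 'joint_positions': array([-1.16158663,  0.33278869, -0.06466543,  1.46084298,  0.0215816 ,
        1.34991483, -0.088518  ]), 'joint_vel': array([-1.02801868e-04,  1.96637852e-04,  1.16222012e-03, -1.69091603e-03,
       -1.25865182e-03,  4.51245373e-05,  4.56041099e-04]), 'joint_torque': array([ 1.51597906e-03, -6.24542284e+01,  2.47502985e-02, -3.90718782e+01,
       -6.14347681e-02,  3.65760690e-02,  5.92314814e-05]), 'ee_pos': array([0.26145448, 0.56733553, 0.24385273]), 'eef_rot': array([ 2.14248804e-01,  9.76778917e-01, -6.20076132e-04, -1.09942673e-04]), 'ft_force': array([ 0.84155582, -0.26192481, -0.31808302]), 'torque': array([-0.03737102, -0.06628463,  0.019928  ]), 'grip_force': 0.0, 'width': 0.08713320765673822} 0.022
```

View pics/top0.png

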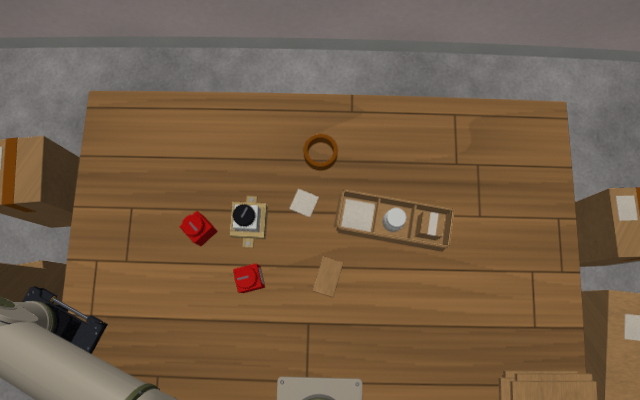

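View pics/scene0.png

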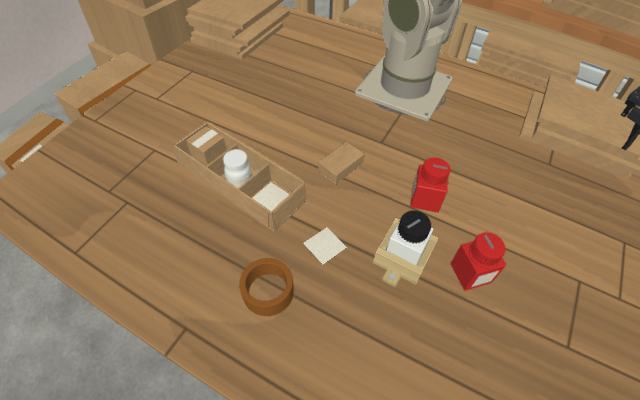

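The top view shows a white canister with a black lid in the jig at (245,217), so that is the jar meant. The red look-alikes at (198,228) and (249,279) are excluded by colour. The pad is the larger pale sheet in the carton cell at (358,214). The loose sheet at (304,203) is smaller and lies outside the carton. The bottle is at (395,218) and the smallbox at (431,224).

```bash
cat > h.py <<'E'
import numpy as np,cv2
from scipy.spatial.transform import Rotation as R
from bench import telemetry,camera,get_calibration,r
def ray(c,uv):
    f=200/np.tan(np.radians(c["fovy"])/2);K=np.array([[f,0,c["cx"]],[0,f,c["cy"]],[0,0,1]])
    p=cv2.undistortPoints(np.array(uv,float).reshape(-1,1,2),K,c["dist"]).reshape(-1,2)
    d=np.c_[p[:,0],-p[:,1],-np.ones(len(p))]
    return np.array(c["xyz"]),R.from_quat(c["rotation"]).apply(d)
def plane(c,uv,z):
    o,d=ray(c,uv);return o+d*((z-o[2])/d[:,2])[:,None]
def cross(a,b):
    (o1,d1),(o2,d2)=a,b;d1,d2=d1[0],d2[0]
    t=np.linalg.lstsq(np.c_[d1,-d2],o2-o1,rcond=None)[0]
    p,q=o1+t[0]*d1,o2+t[1]*d2;return (p+q)/2,np.linalg.norm(p-q)
def blob(mask,roi):
    x0,y0,x1,y1=roi;m=np.zeros(mask.shape,np.uint8);m[y0:y1,x0:x1]=mask[y0:y1,x0:x1]
    m=cv2.morphologyEx(m,cv2.MORPH_CLOSE,np.ones((5,5)))
    return max(cv2.findContours(m,0,1)[0],key=cv2.contourArea)
E
python3 - <<'E'
from h import *
T=cv2.imread("pics/top0.png");S=cv2.imread("pics/scene0.png");ct,cs=get_calibration("top"),get_calibration("scene")
dk=lambda I:(I.max(2)<60).astype(np.uint8)
wh=lambda I:((I.min(2)>150)).astype(np.uint8)
bt=blob(dk(T),(225,195,268,240));bs=blob(dk(S),(390,200,440,250))
P=plane(ct,bt[:,0],.123);print("lid top-rect",cv2.minAreaRect(P[:,:2].astype(np.float32)),cv2.minAreaRect(bt))
print("scene rect",cv2.minAreaRect(bs), "scene ctr on .11",plane(cs,[cv2.minAreaRect(bs)[0]],.109))
b=blob(wh(T),(338,192,378,238));P=plane(ct,b[:,0],.007);print("pad",cv2.minAreaRect(P[:,:2].astype(np.float32)),cv2.minAreaRect(b))
b=blob(wh(T),(288,185,322,220));print("other",cv2.minAreaRect(plane(ct,b[:,0],.001)[:,:2].astype(np.float32)))
b=blob(wh(S),(250,175,292,212));P=plane(cs,b[:,0],.007);print("padS",cv2.minAreaRect(P[:,:2].astype(np.float32)))
b=blob(wh(S),(375,215,435,268));print(cv2.minAreaRect(b))
hs=cv2.cvtColor(T,cv2.COLOR_BGR2HSV);print(hs[235,262],hs[231,237],hs[180,250])
A=cv2.resize(T[160:270,170:460],None,fx=2.7,fy=2.7,interpolation=2);B=cv2.resize(S[140:300,150:520],None,fx=2.1,fy=1.8,interpolation=2)
B=cv2.resize(B,(A.shape[1],290));cv2.imwrite("pics/c.png",np.r_[A,B])
E
```

```text
lid top-rect ((0.5399171710014343, 0.21179704368114471), (0.05383973941206932, 0.056290239095687866), 1.5048388242721558) ((243.5, 215.0), (20.0, 21.0), 90.0)
scene rect ((414.300048828125, 226.10000610351562), (30.35786247253418, 30.990318298339844), 18.434947967529297) scene ctr on .11 [[0.54441548 0.21453354 0.109     ]]
pad ((0.5693539977073669, -0.0984305888414383), (0.08162495493888855, 0.07698250561952591), 80.9975814819336) ((357.57598876953125, 214.83200073242188), (28.263900756835938, 26.117277145385742), 10.30484676361084)
other ((0.6029941439628601, 0.059632353484630585), (0.06078731641173363, 0.06165800243616104), 67.77652740478516)
padS ((0.5558763146400452, -0.10934858024120331), (0.05938199907541275, 0.06200983747839928), 80.90267944335938)
((408.7000732421875, 239.10000610351562), (35.329872131347656, 40.696434020996094), 26.56505012512207)
[ 20 110 170] [ 20  95 132] [ 15 142 113]
```

View pics/c.png

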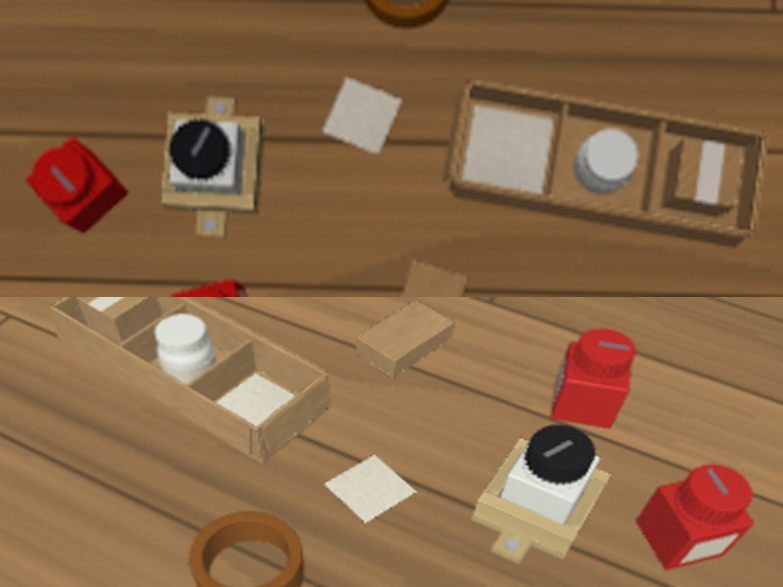

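The crop confirms it: the jar is the white body with the black lid in the plywood jig, and the pad is the larger sheet inside the carton. The loose sheet measures 61 mm, against about 82 mm for the one in the cell. Next: yaw angles and the move over the jig.

```bash
cat >> h.py <<'E'
def go(p,yaw=None):
    """rotvec(5deg units) + shift(40mm units) from measured pose to p, tool down with tool x at yaw (mod pi)"""
    s=telemetry.read_state();q=R.from_quat(s["eef_rot"]);x=q.as_matrix()[:,0];y0=np.arctan2(x[1],x[0])
    if yaw is None: yaw=y0
    t=R.from_matrix(np.array([[np.cos(yaw),np.sin(yaw),0],[np.sin(yaw),-np.cos(yaw),0],[0,0,-1.]]))
    d=(q.inv()*t).as_rotvec()/np.radians(5);sh=q.inv().apply(np.array(p)-s["ee_pos"])/.04
    print("yaw now",np.degrees(y0).round(1),"turn",d.round(2),"shift",sh.round(3))
def st():
    s=telemetry.read_state();print({k:np.round(s[k],4) for k in ["time","joint_positions","ee_pos","ft_force","torque","width","grip_force"]})
E
python3 - <<'E'
from h import *
ct=get_calibration("top")
def m(c,z):
    P=plane(ct,[(170+x/2.7,160+y/2.7) for x,y in c],z);e=np.diff(np.r_[P,P[:1]],axis=0)[:,:2]
    print(P.mean(0).round(4),np.linalg.norm(e,axis=1).round(3),np.degrees(np.arctan2(e[:,1],e[:,0])).round(1))
m([(169,111),(262,117),(258,213),(162,206)],.044)
m([(468,80),(766,131),(747,243),(449,190)],.07)
go([.541,.212,.25])
cw=get_calibration("wrist");s=telemetry.read_state();q=R.from_quat(s["eef_rot"]);print(cw["fovy"],q.inv().apply(cw["xyz"]-s["ee_pos"]),(q.inv()*R.from_quat(cw["rotation"])).as_matrix().round(2))
E
```

```text
[0.5404 0.2099 0.044 ] [0.098 0.101 0.1   0.101] [ -92.3 -179.6   87.4   -0.6]
[ 0.5473 -0.1974  0.07  ] [0.311 0.118 0.306 0.116] [-98.5 169.   81.2  -8.6]
yaw now 155.3 turn [-0.01  0.   -0.  ] shift [-10.065  -5.143  -0.147]
58.01929871700875 [ 0.08546966 -0.00103523 -0.13969249] [[-0.    0.95  0.3 ]
 [ 1.    0.    0.  ]
 [ 0.    0.3  -0.95]]
```

drive_tool(series=[0,0,0,-1,-0.5,0,1,0,0,0,-2,-1,0,1,0,0,0,-3,-1.5,0,1,0,0,0,-3.9,-2,0,1,0,0,0,-4.8,-2.5,0,1,0,0,0,-5.7,-2.9,0,1,0,0,0,-6.6,-3.4,0,1,0,0,0,-7.5,-3.8,0,1,0,0,0,-8.4,-4.3,0,1,0,0,0,-9.2,-4.7,0,1], grip_force=40)

```text
time: 0.93
ee_pos: [0.5181, 0.2403, 0.2445]
eef_rot: [0.215, 0.977, -0.0, 0.0]
ft_force: [1.4, 0.2, 0.3]
width: 0.0872
grip_force: 0.0
```

```bash
python3 - <<'E'
from h import *
st();go([.541,.212,.25])
E
```

```text
{'time': np.float64(0.9333), 'joint_positions': array([-0.6769,  0.2104,  0.189 ,  1.619 , -0.0403,  1.3162,  0.6562]), 'ee_pos': array([0.5181, 0.2403, 0.2445]), 'ft_force': array([1.4053, 0.182 , 0.3142]), 'torque': array([ 0.0539, -0.0672, -0.0481]), 'width': np.float64(0.0872), 'grip_force': np.float64(0.0)}
yaw now 155.2 turn [-0.  0. -0.] shift [-0.816 -0.403 -0.138]
```

drive_tool(series=[0,0,-1.4,-0.5,-0.2,0,1,0,0,-2.8,-0.8,-0.4,0,1,0,0,-4.2,-0.8,-0.4,0,1,0,0,-5.6,-0.8,-0.4,0,1,0,0,-7,-0.8,-0.4,0,1,0,0,-8.4,-0.8,-0.4,0,1,0,0,-9.8,-0.8,-0.4,0,1,0,0,-11.2,-0.8,-0.4,0,1,0,0,-12.6,-0.8,-0.4,0,1,0,0,-14,-0.8,-0.4,0,1])

```text
time: 1.77
ee_pos: [0.5393, 0.2149, 0.2441]
eef_rot: [-0.388, 0.922, 0.0, -0.0]
ft_force: [1.6, -0.2, 0.2]
width: 0.087
grip_force: 0.0
```

drive_tool(series=[0,0,-1,0,0,0,1,0,0,-2,0,0,0,1,0,0,-2,0,0,0,1,0,0,-2,0,0,0,1])

```text
time: 2.1
ee_pos: [0.5393, 0.2149, 0.2442]
eef_rot: [-0.463, 0.887, 0.0, -0.0]
ft_force: [1.3, -0.2, 0.6]
width: 0.0867
grip_force: 0.0
```

```bash
python3 - <<'E'
from h import *
st();c=get_calibration("wrist");I=camera("wrist")[:,:,::-1];cv2.imwrite("pics/w1.png",I)
np.save("w1.npy",c,allow_pickle=True)
m=(I.max(2)<60).astype(np.uint8)
f=lambda p:R.from_quat(c["rotation"]).inv().apply(np.array(p)-c["xyz"])
p=f([.541,.212,.123]);F=200/np.tan(np.radians(c["fovy"])/2);u=c["cx"]+F*p[0]/-p[2];v=c["cy"]-F*p[1]/-p[2];print("expect px",u,v)
E
```

```text
{'time': np.float64(2.1), 'joint_positions': array([-0.5149,  0.2323,  0.0675,  1.5886, -0.0161,  1.3218,  2.0872]), 'ee_pos': array([0.5393, 0.2149, 0.2442]), 'ft_force': array([ 1.2979, -0.1901,  0.6236]), 'torque': array([ 0.0902,  0.0875, -0.0303]), 'width': np.float64(0.0867), 'grip_force': np.float64(0.0)}
expect px 316.5249678490223 205.52978886393808
```

View pics/w1.png

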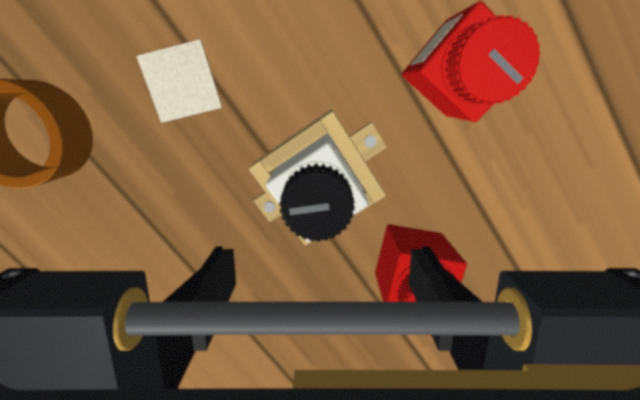

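The wrist view shows the black lid centred near (318,203), with the jig and jar around it. The two red look-alikes are at (475,60) and (420,265), well clear of the fingers.

```bash
python3 - <<'E'
from h import *
c=np.load("w1.npy",allow_pickle=True).item();I=cv2.imread("pics/w1.png")
b=blob((I.max(2)<65).astype(np.uint8),(262,150,372,246))
(x,y),rad=cv2.minEnclosingCircle(b);print(x,y,rad,cv2.minAreaRect(b))
P=plane(c,b[:,0],.118);print(cv2.minEnclosingCircle(P[:,:2].astype(np.float32)),cv2.minAreaRect(P[:,:2].astype(np.float32)))
go([.541,.212,.112])
E
```

```text
317.2464599609375 202.49354553222656 37.93252944946289 ((316.5, 202.5), (75.0, 71.0), 90.0)
((0.5399510860443115, 0.21280185878276825), 0.030594879761338234) ((0.5411984324455261, 0.21204712986946106), (0.06075610592961311, 0.055215515196323395), 55.07845687866211)
yaw now -124.9 turn [ 0. -0. -0.] shift [ 0.034 -0.076  3.307]
```

drive_tool(series=[0,0,0,0.03,-0.08,0.6,1,0,0,0,0.03,-0.08,1.2,1,0,0,0,0.03,-0.08,1.8,1,0,0,0,0.03,-0.08,2.3,1,0,0,0,0.03,-0.08,2.7,1,0,0,0,0.03,-0.08,3,1,0,0,0,0.03,-0.08,3.18,1,0,0,0,0.03,-0.08,3.18,1])

```text
time: 2.82
ee_pos: [0.5408, 0.2119, 0.116]
eef_rot: [-0.463, 0.886, 0.0, -0.001]
ft_force: [0.6, 0.2, 0.0]
width: 0.0867
grip_force: 0.0
```

drive_tool(series=[0,0,0,0,0,0,-1,0,0,0,0,0,0,-1,0,0,0,0,0,0,-1,0,0,0,0,0,0,-1,0,0,0,0,0,0,-1,0,0,0,0,0,0,-1,0,0,0,0,0,0,-1,0,0,0,0,0,0,-1], grip_force=35)

```text
time: 3.48
ee_pos: [0.542, 0.212, 0.1177]
eef_rot: [-0.464, 0.886, -0.0, 0.001]
ft_force: [2.7, -1.4, 1.2]
width: 0.0556
grip_force: 35.0
```

```bash
python3 - <<'E'
from h import *
st()
E
```

```text
{'time': np.float64(3.4833), 'joint_positions': array([-0.5038,  0.3379,  0.0626,  1.7322, -0.0233,  1.0711,  2.1012]), 'ee_pos': array([0.542 , 0.212 , 0.1177]), 'ft_force': array([ 2.6819, -1.3586,  1.1686]), 'torque': array([-0.1456, -0.3676, -0.0085]), 'width': np.float64(0.0556), 'grip_force': np.float64(34.9999)}
```

drive_tool(series=[0,0,1.3,0,0,0.002,-1,0,0,2.6,0,0,0.004,-1,0,0,3.9,0,0,0.006,-1,0,0,5.2,0,0,0.009,-1,0,0,6.5,0,0,0.011,-1,0,0,7.8,0,0,0.013,-1,0,0,9.1,0,0,0.016,-1,0,0,10.4,0,0,0.018,-1,0,0,11.7,0,0,0.02,-1,0,0,13,0,0,0.023,-1])

```text
time: 4.32
ee_pos: [0.5413, 0.2142, 0.1176]
eef_rot: [0.087, 0.996, 0.001, 0.0]
ft_force: [-3.3, 4.3, 7.7]
width: 0.0552
grip_force: 35.0
```

```bash
python3 - <<'E'
from h import *
st()
E
```

```text
{'time': np.float64(4.3167), 'joint_positions': array([-0.6502,  0.3416,  0.2357,  1.7405, -0.0919,  1.0683,  1.0134]), 'ee_pos': array([0.5413, 0.2142, 0.1176]), 'ft_force': array([-3.2578,  4.3029,  7.7148]), 'torque': array([0.9763, 0.6545, 0.1228]), 'width': np.float64(0.0552), 'grip_force': np.float64(34.9898)}
```

drive_tool(series=[0,0,1.2,0,0,0.002,-1,0,0,2.4,0,0,0.004,-1,0,0,3.6,0,0,0.006,-1,0,0,4.8,0,0,0.009,-1,0,0,6,0,0,0.01,-1])

```text
time: 4.73
ee_pos: [0.5417, 0.2151, 0.1176]
eef_rot: [0.341, 0.94, 0.002, 0.0]
ft_force: [-2.2, 6.5, 8.6]
width: 0.0553
grip_force: 35.0
```

```bash
python3 - <<'E'
from h import *
st()
E
```

```text
{'time': np.float64(4.7333), 'joint_positions': array([-0.7192,  0.3468,  0.3187,  1.7437, -0.1253,  1.0671,  0.5162]), 'ee_pos': array([0.5417, 0.2151, 0.1176]), 'ft_force': array([-2.1762,  6.46  ,  8.5949]), 'torque': array([1.402 , 0.2221, 0.127 ]), 'width': np.float64(0.0553), 'grip_force': np.float64(34.9907)}
```

drive_tool(series=[0,0,0.8,0,0,0.001,-1,0,0,1.6,0,0,0.003,-1,0,0,2.4,0,0,0.004,-1])

```text
time: 4.98
ee_pos: [0.5421, 0.2153, 0.1176]
eef_rot: [0.437, 0.9, 0.003, 0.0]
ft_force: [0.3, 6.7, 9.2]
width: 0.0555
grip_force: 35.0
```

```bash
python3 - <<'E'
from h import *
st()
E
```

```text
{'time': np.float64(4.9833), 'joint_positions': array([-0.7471,  0.3497,  0.3526,  1.745 , -0.139 ,  1.0667,  0.3194]), 'ee_pos': array([0.5421, 0.2153, 0.1176]), 'ft_force': array([0.2711, 6.7465, 9.1619]), 'torque': array([ 1.5261, -0.0377,  0.1404]), 'width': np.float64(0.0555), 'grip_force': np.float64(34.9943)}
```

drive_tool(series=[0,0,0.8,0,0,0,-1,0,0,1.6,0,0,0,-1,0,0,2.4,0,0,0,-1])

```text
time: 5.23
ee_pos: [0.5424, 0.2154, 0.1177]
eef_rot: [0.528, 0.849, 0.003, 0.0]
ft_force: [2.3, 6.6, 8.6]
width: 0.0555
grip_force: 35.0
```

```bash
python3 - <<'E'
from h import *
st()
E
```

```text
{'time': np.float64(5.2333), 'joint_positions': array([-0.7754,  0.3529,  0.3875,  1.7462, -0.1531,  1.0666,  0.1212]), 'ee_pos': array([0.5424, 0.2154, 0.1177]), 'ft_force': array([2.2903, 6.643 , 8.5629]), 'torque': array([ 1.4913, -0.3441,  0.1178]), 'width': np.float64(0.0555), 'grip_force': np.float64(34.9942)}
```

drive_tool(series=[0,0,0.8,0,0,0,-1,0,0,1.6,0,0,0,-1,0,0,2.4,0,0,0,-1])

```text
time: 5.48
ee_pos: [0.5428, 0.2154, 0.1178]
eef_rot: [0.614, 0.789, 0.003, 0.0]
ft_force: [1.9, 7.1, 6.6]
width: 0.0552
grip_force: 35.0
```

```bash
python3 - <<'E'
from h import *
st()
E
```

```text
{'time': np.float64(5.4833), 'joint_positions': array([-0.8041,  0.3567,  0.423 ,  1.7474, -0.1675,  1.0667, -0.0763]), 'ee_pos': array([0.5428, 0.2154, 0.1178]), 'ft_force': array([1.8646, 7.0917, 6.5981]), 'torque': array([ 1.5761, -0.7766,  0.3977]), 'width': np.float64(0.0552), 'grip_force': np.float64(34.9939)}
```

drive_tool(series=[0,0,0.7,0,0,0,-1,0,0,1.4,0,0,0,-1,0,0,2,0,0,0,-1])

```text
time: 5.73
ee_pos: [0.5432, 0.2155, 0.1179]
eef_rot: [0.68, 0.733, 0.004, 0.0]
ft_force: [4.8, 6.8, 6.5]
width: 0.0559
grip_force: 35.0
```

```bash
python3 - <<'E'
from h import *
st()
E
```

```text
{'time': np.float64(5.7333), 'joint_positions': array([-0.8283,  0.3603,  0.453 ,  1.7484, -0.1799,  1.0668, -0.2402]), 'ee_pos': array([0.5432, 0.2155, 0.1179]), 'ft_force': array([4.7578, 6.828 , 6.4954]), 'torque': array([ 1.5694, -1.1612,  0.6145]), 'width': np.float64(0.0559), 'grip_force': np.float64(34.9956)}
```

drive_tool(series=[0,0,0.6,0,0,0,-1,0,0,0.6,0,0,0,-1,0,0,0.6,0,0,0,-1,0,0,0.6,0,0,0,-1])

```text
time: 6.07
ee_pos: [0.5432, 0.2153, 0.1179]
eef_rot: [0.698, 0.716, 0.004, 0.0]
ft_force: [5.3, 6.6, 6.5]
width: 0.0551
grip_force: 35.0
```

```bash
python3 - <<'E'
from h import *
st()
E
```

```text
{'time': np.float64(6.0667), 'joint_positions': array([-0.8352,  0.3613,  0.4619,  1.7487, -0.1836,  1.0671, -0.2868]), 'ee_pos': array([0.5432, 0.2153, 0.1179]), 'ft_force': array([5.3412, 6.5894, 6.4814]), 'torque': array([ 1.528 , -1.0011,  0.2289]), 'width': np.float64(0.0551), 'grip_force': np.float64(34.9981)}
```

drive_tool(series=[0,0,0,0,0,0,1,0,0,0,0,0,0,1,0,0,0,0,0,0,1,0,0,0,0,0,0,1,0,0,0,0,0,0,1,0,0,0,0,0,0,1])

```text
time: 6.57
ee_pos: [0.5412, 0.2119, 0.1156]
eef_rot: [0.699, 0.715, -0.0, -0.0]
ft_force: [0.6, 0.4, -0.0]
width: 0.0842
grip_force: 0.0
```

```bash
python3 - <<'E'
from h import *
st();go([.5408,.212,.1155],np.radians(88))
E
```

```text
{'time': np.float64(6.5667), 'joint_positions': array([-0.834 ,  0.3628,  0.4633,  1.7527, -0.1818,  1.0693, -0.287 ]), 'ee_pos': array([0.5412, 0.2119, 0.1156]), 'ft_force': array([ 0.6144,  0.4114, -0.034 ]), 'torque': array([-0.0502,  0.0588,  0.0247]), 'width': np.float64(0.0842), 'grip_force': np.float64(0.0)}
yaw now 91.2 turn [-0.01  0.    0.65] shift [ 0.002 -0.01   0.002]
```

drive_tool(series=[0,0,0.6,0,0,0,-1,0,0,0.6,0,0,0,-1,0,0,0.6,0,0,0,-1,0,0,0.6,0,0,0,-1,0,0,0.6,0,0,0,-1,0,0,0.6,0,0,0,-1,0,0,0.6,0,0,0,-1], grip_force=35)

```text
time: 7.15
ee_pos: [0.5424, 0.2125, 0.1164]
eef_rot: [0.718, 0.696, 0.001, 0.0]
ft_force: [5.0, 1.8, 0.4]
width: 0.0553
grip_force: 35.0
```

```bash
python3 - <<'E'
from h import *
st()
E
```

```text
{'time': np.float64(7.15), 'joint_positions': array([-0.8413,  0.3636,  0.4725,  1.7516, -0.1856,  1.0682, -0.3358]), 'ee_pos': array([0.5424, 0.2125, 0.1164]), 'ft_force': array([4.9906, 1.8445, 0.4097]), 'torque': array([ 0.1503, -1.0002,  0.0567]), 'width': np.float64(0.0553), 'grip_force': np.float64(35.0003)}
```

drive_tool(series=[0,0,0,0,0,-0.2,-1,0,0,0,0,0,-0.5,-1,0,0,0,0,0,-0.8,-1,0,0,0,0,0,-1.2,-1,0,0,0,0,0,-1.6,-1,0,0,0,0,0,-2,-1,0,0,0,0,0,-2.4,-1,0,0,0,0,0,-2.8,-1,0,0,0,0,0,-3,-1,0,0,0,0,0,-3,-1], grip_force=40)

```text
time: 7.98
ee_pos: [0.5416, 0.2123, 0.2374]
eef_rot: [0.718, 0.696, 0.001, -0.0]
ft_force: [0.5, -0.1, -6.0]
width: 0.0552
grip_force: 40.0
```

```bash
python3 - <<'E'
from h import *
st();cv2.imwrite("pics/s2.png",np.r_[cv2.resize(camera("scene")[60:310,330:580],(500,500)),][:,:,::-1])
go([.567,-.098,.236])
E
```

```text
{'time': np.float64(7.9833), 'joint_positions': array([-0.87  ,  0.2506,  0.4991,  1.6165, -0.1241,  1.3044, -0.3817]), 'ee_pos': array([0.5416, 0.2123, 0.2374]), 'ft_force': array([ 0.469 , -0.0794, -5.966 ]), 'torque': array([-0.0024, -0.0752, -0.017 ]), 'width': np.float64(0.0552), 'grip_force': np.float64(40.0032)}
yaw now 88.3 turn [-0. -0.  0.] shift [-7.731e+00  8.790e-01 -3.000e-03]
```

View pics/s2.png

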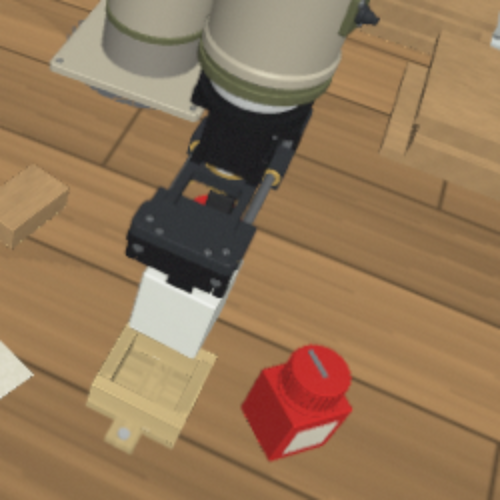

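The canister is out of the jig, upright and held by its lid. Next I carry it over the cell and turn it to the carton's yaw.

drive_tool(series=[0,0,0,-0.4,0,0,-1,0,0,0.1,-1,0.1,0,-1,0,0,0.3,-1.7,0.2,0,-1,0,0,0.5,-2.5,0.3,0,-1,0,0,0.7,-3.3,0.4,0,-1,0,0,0.9,-4.1,0.5,0,-1,0,0,1.1,-4.9,0.6,0,-1,0,0,1.3,-5.7,0.7,0,-1,0,0,1.3,-6.4,0.8,0,-1,0,0,1.3,-7,0.88,0,-1])

```text
time: 8.87
ee_pos: [0.567, -0.0715, 0.2345]
eef_rot: [0.757, 0.654, -0.001, -0.001]
ft_force: [0.3, 0.7, -4.9]
width: 0.0551
grip_force: 40.0
```

```bash
python3 - <<'E'
from h import *
st();go([.567,-.098,.236])
E
```

```text
{'time': np.float64(8.8667), 'joint_positions': array([-0.5287,  0.25  ,  0.6814,  1.6515, -0.1617,  1.2999,  0.0356]), 'ee_pos': array([ 0.567 , -0.0715,  0.2345]), 'ft_force': array([ 0.3117,  0.6589, -4.8985]), 'torque': array([ 0.0023,  0.0519, -0.0246]), 'width': np.float64(0.0551), 'grip_force': np.float64(40.0026)}
yaw now 81.7 turn [-0.02  0.01 -0.  ] shift [-0.656  0.097 -0.037]
```

drive_tool(series=[0,0,0,-0.4,0.05,0,-1,0,0,0,-0.65,0.1,0,-1,0,0,0,-0.65,0.1,0,-1,0,0,0,-0.65,0.1,0,-1])

```text
time: 9.2
ee_pos: [0.5679, -0.0945, 0.235]
eef_rot: [0.756, 0.654, -0.0, -0.001]
ft_force: [0.9, 0.2, -5.3]
width: 0.0558
grip_force: 40.0
```

```bash
python3 - <<'E'
from h import *
st();S=camera("scene")[:,:,::-1];T=camera("top")[:,:,::-1]
cv2.imwrite("pics/s3full.png",S)
cv2.imwrite("pics/s3.png",np.c_[cv2.resize(S[90:250,160:320],(400,400),interpolation=2),cv2.resize(T[140:270,300:430],(400,400),interpolation=2)])
E
```

```text
{'time': np.float64(9.2), 'joint_positions': array([-0.4922,  0.262 ,  0.692 ,  1.6405, -0.1725,  1.3028,  0.0851]), 'ee_pos': array([ 0.5679, -0.0945,  0.235 ]), 'ft_force': array([ 0.9023,  0.2149, -5.3106]), 'torque': array([ 0.0215, -0.0125, -0.0008]), 'width': np.float64(0.0558), 'grip_force': np.float64(40.0026)}Traceback (most recent call last):
  File "<stdin>", line 4, in <module>
cv2.error: OpenCV(4.12.0) /io/opencv/modules/imgcodecs/src/loadsave.cpp:1058: error: (-215:Assertion failed) image.channels() == 1 || image.channels() == 3 || image.channels() == 4 in function 'imwrite_'
```

```bash
python3 - <<'E'
from h import *
S=camera("scene")[:,:,::-1];T=camera("top")[:,:,::-1]
cv2.imwrite("pics/s4.png",np.hstack([cv2.resize(S[80:240,160:320],(400,400),interpolation=2),cv2.resize(T[140:270,300:430],(400,400),interpolation=2)]))
# refined cell check: inner rim corners, first top picture
E
```

```text
(no output)
```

View pics/s4.png

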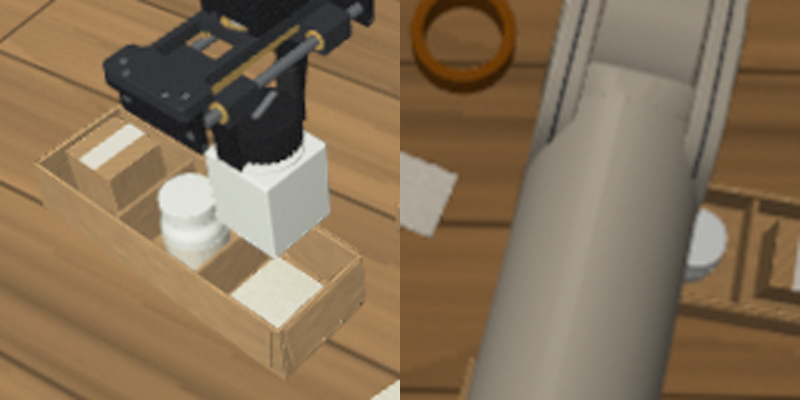

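The left half of the picture shows the white jar upright over the empty cell, its edges parallel to the carton's. Its nearest bottom corner is at crop (275,255), the carton's near rim corner at (278,325), and the packed items are untouched. I check both corners numerically.

```bash
python3 - <<'E'
from h import *
c=get_calibration("scene");px=lambda x,y:(160+x/2.5,80+y/2.5)
Y=R.from_euler("z",-8.7,degrees=True)
print("jar ctr",plane(c,[px(275,255)],.1286)-Y.apply([.033,.033,0]))
A=plane(c,[px(278,327),px(362,258)],.07);e=A[0]-A[1];print("rim corners",A,np.linalg.norm(e),np.degrees(np.arctan2(e[1],e[0])))
print("cell ctr",A.mean(0)-Y.apply([0,.055,0]))
go([.567,-.098,.12])
E
```

```text
jar ctr [[ 0.56482702 -0.09473037  0.1286    ]]
rim corners [[ 0.62596127 -0.05445678  0.07      ]
 [ 0.52921489 -0.03276288  0.07      ]] 0.09914881497470913 -12.638641266526518
cell ctr [ 0.56926873 -0.09797699  0.07      ]
yaw now 81.9 turn [-0.   -0.01  0.  ] shift [-0.121 -0.018  2.89 ]
```

drive_tool(series=[0,0,0,-0.1,0.03,0,-1,0,0,0,-0.1,0.03,0.2,-1,0,0,0,-0.1,0.03,0.5,-1,0,0,0,-0.1,0.03,0.8,-1,0,0,0,-0.1,0.03,1.1,-1,0,0,0,-0.1,0.03,1.4,-1,0,0,0,-0.1,0.03,1.7,-1,0,0,0,-0.1,0.03,2,-1,0,0,0,-0.1,0.03,2.3,-1,0,0,0,-0.1,0.03,2.4,-1])

```text
time: 10.23
ee_pos: [0.568, -0.099, 0.1374]
eef_rot: [0.756, 0.655, -0.001, -0.001]
ft_force: [-2.0, 0.9, -5.9]
width: 0.0552
grip_force: 40.0
```

```bash
python3 - <<'E'
from h import *
st();go([.569,-.0985,.1134])
E
```

```text
{'time': np.float64(10.2333), 'joint_positions': array([-0.4527,  0.3595,  0.6645,  1.7514, -0.2432,  1.1171,  0.1452]), 'ee_pos': array([ 0.568 , -0.099 ,  0.1374]), 'ft_force': array([-1.9907,  0.8542, -5.8797]), 'torque': array([-0.0752,  0.2775,  0.0604]), 'width': np.float64(0.0552), 'grip_force': np.float64(40.0008)}
yaw now 81.8 turn [-0.03  0.   -0.  ] shift [0.016 0.025 0.601]
```

drive_tool(series=[0,0,0,0,0.02,0.12,-1,0,0,0,0,0.02,0.24,-1,0,0,0,0,0.02,0.36,-1,0,0,0,0,0.02,0.46,-1,0,0,0,0,0.02,0.54,-1,0,0,0,0,0.02,0.58,-1,0,0,0,0,0.02,0.6,-1,0,0,0,0,0.02,0.6,-1])

```text
time: 10.9
ee_pos: [0.5697, -0.0993, 0.1158]
eef_rot: [0.756, 0.654, 0.0, -0.0]
ft_force: [0.2, 1.1, -5.2]
width: 0.0552
grip_force: 40.0
```

```bash
python3 - <<'E'
from h import *
st()
E
```

```text
{'time': np.float64(10.9), 'joint_positions': array([-0.441 ,  0.3877,  0.6539,  1.7683, -0.2647,  1.0748,  0.1606]), 'ee_pos': array([ 0.5697, -0.0993,  0.1158]), 'ft_force': array([ 0.1888,  1.1134, -5.2396]), 'torque': array([-0.1067,  0.0508,  0.0235]), 'width': np.float64(0.0552), 'grip_force': np.float64(40.0014)}
```

Still hanging free about 2 mm above the pad. I ease it down until the force changes.

drive_tool(series=[0,0,0,0,0,0.03,-1,0,0,0,0,0,0.06,-1,0,0,0,0,0,0.08,-1,0,0,0,0,0,0.08,-1])

```text
time: 11.23
ee_pos: [0.5702, -0.0993, 0.1131]
eef_rot: [0.756, 0.655, 0.0, 0.0]
ft_force: [-0.8, 0.4, -0.2]
width: 0.0549
grip_force: 40.0
```

```bash
python3 - <<'E'
from h import *
st()
E
```

```text
{'time': np.float64(11.2333), 'joint_positions': array([-0.4393,  0.3914,  0.6524,  1.7702, -0.2677,  1.0688,  0.1627]), 'ee_pos': array([ 0.5702, -0.0993,  0.1131]), 'ft_force': array([-0.7553,  0.3539, -0.1933]), 'torque': array([ 0.006 ,  0.0378, -0.0216]), 'width': np.float64(0.0549), 'grip_force': np.float64(39.9883)}
```

The weight came off at TCP z 0.113, the expected height, so it stands on the pad. Releasing.

drive_tool(series=[0,0,0,0,0,0.02,-0.2,0,0,0,0,0,0.02,0.4,0,0,0,0,0,0.02,1,0,0,0,0,0,0.02,1,0,0,0,0,0,0.02,1,0,0,0,0,0,0.02,1,0,0,0,0,0,0.02,1])

```text
time: 11.82
ee_pos: [0.5697, -0.0993, 0.1118]
eef_rot: [0.756, 0.654, -0.0, -0.0]
ft_force: [0.3, -0.2, 0.5]
width: 0.0838
grip_force: 0.0
```

drive_tool(series=[0,0,0,0,0,-0.2,1,0,0,0,0,0,-0.5,1,0,0,0,0,0,-1,1,0,0,0,0,0,-1.5,1,0,0,0,0,0,-2.2,1,0,0,0,0,0,-3,1,0,0,0,0,0,-3,1,0,0,0,0,0,-3,1])

```text
time: 12.48
ee_pos: [0.5708, -0.0997, 0.2347]
eef_rot: [0.756, 0.654, 0.002, 0.001]
ft_force: [0.7, -0.5, -0.4]
width: 0.0867
grip_force: 0.0
```

```bash
python3 - <<'E'
from h import *
st();S=camera("scene")[:,:,::-1];W=camera("wrist")[:,:,::-1]
cv2.imwrite("pics/s5.png",np.hstack([cv2.resize(S[80:240,160:320],(400,400),interpolation=2),cv2.resize(W[:,120:520],(400,400))]))
E
```

```text
{'time': np.float64(12.4833), 'joint_positions': array([-0.4851,  0.2676,  0.6966,  1.6366, -0.1784,  1.2974,  0.0975]), 'ee_pos': array([ 0.5708, -0.0997,  0.2347]), 'ft_force': array([ 0.7302, -0.5304, -0.3778]), 'torque': array([-0.0753,  0.0709,  0.0324]), 'width': np.float64(0.0867), 'grip_force': np.float64(0.0)}
```

View pics/s5.png

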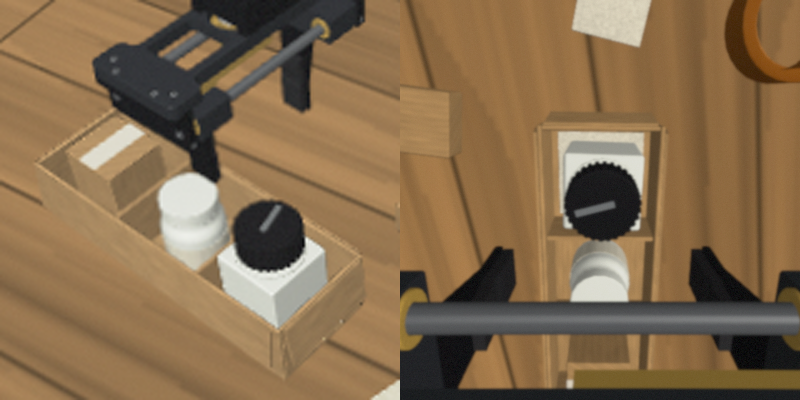

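The jar (scene crop about (270,265)) stands upright and central in the formerly empty cell. The bottle and smallbox are undisturbed and the gripper is clear.

```bash
python3 -c "
from bench import r;print(r.close_job())"
```

```text
the job is handed in; nothing more can be done
None
```

I screwed the lid snug in the jig (last reading about 0.6 N m while turning), set the canister upright on the pad in the empty cell, let go and handed the job in after about 12.6 s; no verdict was shown.

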